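# Put the pile of battery packs on charge

### The job

The four instrument battery packs came back in one pile. Take the pile apart and lower each pack, without dropping it, into the charging cradle whose pocket is made for its size, its bevelled contact end over the contacts, so that every pack lies fully down in its own cradle. Leave the multimeter and the bottle where they are.

Things in the scene. Friction and masses are not known exactly. Their poses are not given: they have to be found in the camera images.
- pack_large_mid (a point): Centre (half-way up) of the large battery pack: box with a black lower and a grey upper shell and a dark top panel, 90 mm long (its x), 60 mm wide (its y), 34 mm high; at the start the bottom of the pile. Contact end (+x): both upright corners bevelled by 14 mm, tiny charge windows on top. Grip the straight sides, 60 mm apart, at least 12 mm above the underside (the cradle's rim needs that room).
- pack_medium_mid (a point): Centre (half-way up) of the medium battery pack: box with a black lower and a grey upper shell and a dark top panel, 78 mm long (its x), 48 mm wide (its y), 30 mm high; at the start second from the bottom of the pile. Contact end (+x): both upright corners bevelled by 12 mm, tiny charge windows on top. Grip the straight sides, 48 mm apart, at least 12 mm above the underside (the cradle's rim needs that room).
- pack_small_mid (a point): Centre (half-way up) of the small battery pack: box with a black lower and a grey upper shell and a dark top panel, 56 mm long (its x), 38 mm wide (its y), 36 mm high; at the start third from the bottom of the pile. Contact end (+x): both upright corners bevelled by 10.5 mm, tiny charge windows on top. Grip the straight sides, 38 mm apart, at least 12 mm above the underside (the cradle's rim needs that room).
- pack_mini_mid (a point): Centre (half-way up) of the mini battery pack: box with a black lower and a grey upper shell and a dark top panel, 42 mm long (its x), 27 mm wide (its y), 26 mm high; at the start the top of the pile. Contact end (+x): both upright corners bevelled by 9 mm, tiny charge windows on top. Grip the straight sides, 27 mm apart, at least 12 mm above the underside (the cradle's rim needs that room).
- seat_large (a point): Centre of the pocket floor of the large pack's cradle, a fixed grey base 117x87 mm; floor 10 mm above the worktop. Pocket: the pack's outline + 3 mm all round, flared to + 9 mm at the rim, 10 mm above the floor. x points to its bevelled end with two brass contacts (2.5 mm proud, soft springs, pressed flush by the pack's weight): pack's +x goes there. Seated pack's centre: 17 mm above this point.
- seat_medium (a point): Centre of the pocket floor of the medium pack's cradle, a fixed grey base 105x75 mm; floor 10 mm above the worktop. Pocket: the pack's outline + 3 mm all round, flared to + 9 mm at the rim, 10 mm above the floor. x points to its bevelled end with two brass contacts (2.5 mm proud, soft springs, pressed flush by the pack's weight): pack's +x goes there. Seated pack's centre: 15 mm above this point.
- seat_small (a point): Centre of the pocket floor of the small pack's cradle, a fixed grey base 83x65 mm; floor 10 mm above the worktop. Pocket: the pack's outline + 3 mm all round, flared to + 9 mm at the rim, 10 mm above the floor. x points to its bevelled end with two brass contacts (2.5 mm proud, soft springs, pressed flush by the pack's weight): pack's +x goes there. Seated pack's centre: 18 mm above this point.
- seat_mini (a point): Centre of the pocket floor of the mini pack's cradle, a fixed grey base 69x54 mm; floor 10 mm above the worktop. Pocket: the pack's outline + 3 mm all round, flared to + 9 mm at the rim, 10 mm above the floor. x points to its bevelled end with two brass contacts (2.5 mm proud, soft springs, pressed flush by the pack's weight): pack's +x goes there. Seated pack's centre: 13 mm above this point.
- multimeter: Bystander: yellow and black handheld multimeter, 140 x 66 x 41 mm, lying flat beyond the pile of packs; origin at the centre of its underside. Leave it where it is.
- ipa_bottle: Bystander: white bottle with a red cap, 55 mm across and 108 mm high, standing beside the cradles, in front of the bench power supply (solid grey case 0.18 m high between the pile and the cradles: carry packs over it); origin at the centre of its underside. Leave it where it is.
Mind the look-alikes: they are no part of the job. What is shaped like the part that bears pack_small_mid but orange is not meant.

How it is judged:
By the outcome, as a careful person would: the job done as asked, in the order asked, and still so for the second after the job is handed in, with the robot touching nothing.
It also fails if it takes over 122 s, if anything falls off the work surface, if the arm or the gripper's body presses on something with over 40 N, if the wrist force passes 120 N, or if a joint passes its speed limit or range.

### The arm

A 6-joint arm with a two-finger parallel gripper is mounted at the origin on a cart in front of the work surface, level with it; the furniture and walls round the work are solid. World frame = base frame: x ahead of the robot, y to its left, z up, the work surface at z = 0. Lengths are in m, angles in rad, forces in N, time in s.
With the tool pointing down it reaches from about 0.225 to 0.875 m from the base axis. Payload 3.4 kg.
Tool frame: the origin (TCP) lies between the finger pads; the fingertips stand 11 mm ahead of it and the grasp point (between the pads) lies 8 mm behind it; z points along the fingers, y is the line along which they close (so a half turn about z gives the same grasp; the last joint's range is limited). The gripper opens to 85 mm and grips with 20 to 120 N. Pads are 22 mm wide; open, the fingers measure 114 mm over their backs; the gripper's body (76 mm by 85 mm) begins 54 mm behind the grasp point. The pads swing forward as they close: fully open they stand 13 mm farther back than shut.
Start: joints at [-0.121, 0.276, 1.505, -0, 1.361, -0.121], TCP at [0.575, -0, 0.242] pointing down, gripper open.
Joint ranges: [-2.89, 2.89], [-0.75, 2.08], [0.22, 2.7], [-1.18, 4.32], [0.11, 2.71], [-2.7, 2.7]. Speed limits (rad/s): [2.57, 2.57, 3.14, 3.14, 3.14, 3.14].

### API

Orientations are given as a unit quaternion [w, x, y, z].
In Python, from rig import sensors, eyes, manip gives the robot as it stands.
- The arm moves only by the tool drive_tool, never from a script. Its argument "deltas" is a list of rows, each an object with "linear": the shift along the world's x, y, z in mm, a list of three; "twist": the turn about the world's z in degrees; "claw": the opening, from 0 (shut) to 1 (fully open). In form: [{"linear": [tx, ty, tz], "twist": twist, "claw": claw}, ...]. A call has 1 to 12 rows; each row is the pose to reach, as a shift and turn from the pose commanded when the call began; what a row does not reach only later rows make up. A row lasts 1/12 s, in which the tool goes at most 41.7 mm and 7.16 degrees, less where a joint would pass 70% of its speed; a pose out of reach is approached as far as the arm can. A call with a gripper value outside its range is refused whole. The fingers move at their own pace and stop on an object; "squeeze" is the grip in N (left out, the last holds). Time passes only in rows, so rows that repeat a pose let the fingers close. It gives the time, the measured TCP pose, the force, the opening and the grip force at its end, in the units of the state.
- sensors.get_state(): the state, without advancing time (a new reading comes with each control period).
- eyes.get_image(name): name is "scene" or "side" or "wrist"; returns the picture (400x640x3 uint8, red, green, blue); there is no depth.
- eyes.camera_model(name): a dict with "intrinsics" (3x3 intrinsics, pixels), "R" (3x3) and "t" (3): a world point X has camera coordinates R X + t. Camera axes: x right, y down, z forward; pixel columns grow to the right and rows downward; lengths in m; the calibration is good to about 2 mm. A picture is of the moment at which its call begins: read the wrist's pose just before it. camera_model takes no time and is no camera call; for the wrist camera it gives the pose at the moment of the call.
- manip.sign_off(): hands the job in; it is judged then, once.
The state is a dict: "clock": time; "qpos": joint angles; "qd": joint speeds; "effort": joint torques, N m; "position": TCP position; "ee_rot": TCP orientation; "contact_force": force on the tool from outside, world axes, zero at the start; "moment": the same for the moment, N m; "width": finger opening in m; "gripper_force": force on a finger pad.
Only numpy, scipy, OpenCV 4.12 (cv2) and the standard library are available. Lean on these libraries where they do the work, as an engineer would, in place of code of your own. Each camera call takes 0.05 s, during which the arm holds its last target. There are 200 camera calls.

## Working session

There is one attempt and no reset: what is moved stays moved. The work goes in short steps, Python scripts to look and compute and a tool call to move; the robot and the scene stay as the last step left them, time stands still between calls to the robot, and variables do not carry over. Pictures are saved under pics/ and viewed, at most 14 in all, crops included, and the job is handed in when it is done.

Besides the shell and the picture viewer there is one more tool, called after "Request:" as a command line: name --argument value ..., lists and objects as JSON in quotes. drive_tool: Moves the arm, as the interface text tells. Its arguments: {"type":"object","properties":{"deltas":{"type":"array","items":{"type":"object","properties":{"linear":{"type":"array","items":{"type":"number"}},"twist":{"type":"number"},"claw":{"type":"number"}}}},"squeeze":{"type":"number"}},"required":["deltas"]}

```bash
mkdir -p pics; ls; cat > h.py <<'E'
import numpy as np, cv2
from rig import sensors, eyes, manip
def snap(n,name):
    im=eyes.get_image(n); cv2.imwrite(f'pics/{name}.png',cv2.cvtColor(im,cv2.COLOR_RGB2BGR)); return im
def ray(m,u,v,z):
    K,R,t=[np.array(m[k]) for k in('intrinsics','R','t')]
    d=R.T@np.linalg.solve(K,[u,v,1.]); c=-R.T@t
    return c+d*(z-c[2])/d[2]
def proj(m,X):
    K,R,t=[np.array(m[k]) for k in('intrinsics','R','t')]
    p=(R@np.atleast_2d(X).T).T+t; q=p@K.T; return q[:,:2]/q[:,2:]
E
python3 - <<'E'
from h import *
a=snap('scene','s0');b=snap('side','d0');w=snap('wrist','w0')
s=sensors.get_state();print(s)
for n in('scene','side','wrist'):
    m=eyes.camera_model(n);print(n,np.round(-np.array(m['R']).T@m['t'],3),np.round(np.array(m['R'])[2],2),np.array(m['intrinsics'])[0])
im=np.hstack([a,b]);
E
```

```text
pics
{'clock': 0.15, 'qpos': array([-1.20999985e-01,  2.76476374e-01,  1.50582475e+00, -6.27283490e-06,
        1.36070357e+00, -1.21032786e-01]), 'qd': array([ 0.00091235, -0.00183538, -0.00545664, -0.00014266,  0.00081467,
       -0.00043382]), 'effort': array([ 9.65923646e-04, -4.17143512e+01, -2.46032345e+01, -1.26433165e-04,
        7.58384820e-03, -3.43765259e-05]), 'position': array([5.74630864e-01, 3.73199174e-05, 2.41630223e-01]), 'ee_rot': array([-5.53957368e-04,  7.07094544e-01,  7.07118666e-01, -4.37727307e-04]), 'contact_force': array([ 0.59843212, -0.15724029,  0.53918292]), 'moment': array([ 0.03828802, -0.0393573 , -0.0258616 ]), 'gripper_force': 0.0, 'width': 0.08549882707370919}
scene [-0.161 -0.609  0.613] [ 0.64  0.62 -0.46] [381.48042536   0.         322.32225767]
side [-0.029  1.016  0.576] [ 0.47 -0.79 -0.39] [413.57728734   0.         319.08962663]
wrist [0.575 0.081 0.374] [-0.   -0.31 -0.95] [350.74243656   0.         319.42225779]
```

View pics/s0.png

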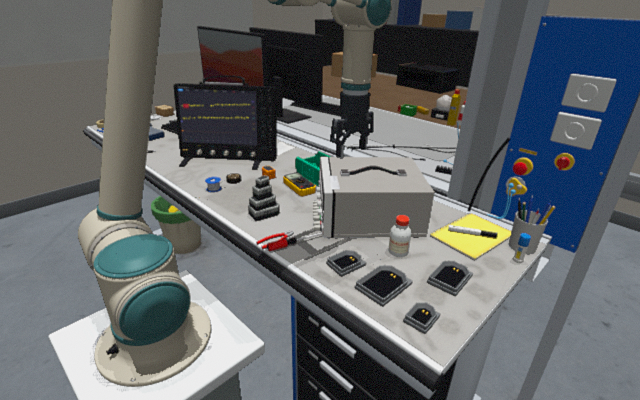

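View pics/d0.png

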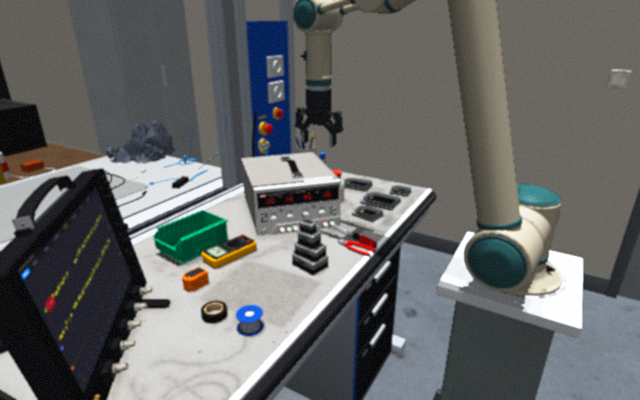

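View pics/w0.png

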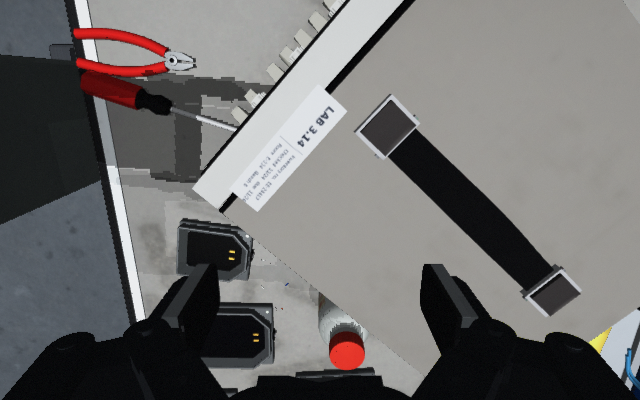

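The scene picture shows the pile at (263,200), cradles at (346,262), (384,284), (450,277) and (421,317), the bottle at (400,237) and the power supply in the middle. The side picture shows the orange look-alike at (195,280) and the true small pack, third in the grey pile, at (310,243). The wrist picture shows two cradles, at (215,250) and (237,335).

```bash
python3 - <<'E'
from h import *
m=eyes.camera_model('scene')
for n,u,v,z in [('pilebase',263,215,0),('piletop',262,180,.126),('cr_a',346,262,.01),('cr_b',384,284,.01),('cr_c',450,277,.01),('cr_d',421,317,.01),('bottle',399,254,0),('psu top near',335,235,0),('psu tl',322,157,.18),('psu tr',417,160,.18),('psu nr',433,188,.18),('psu nl',335,190,.18)]:
    print(n,np.round(ray(m,u,v,z),3))
m=eyes.camera_model('side')
print(np.round(ray(m,309,265,0),3),np.round(ray(m,308,223,.126),3))
m=eyes.camera_model('wrist')
print([np.round(ray(m,u,v,.18),3) for u,v in[(200,190),(410,0),(380,130),(550,290)]])
a=cv2.imread('pics/s0.png')[160:230,225:300];b=cv2.imread('pics/d0.png')[210:280,275:350]
cv2.imwrite('pics/c1.png',np.hstack([cv2.resize(x,None,fx=5,fy=5,interpolation=2) for x in(a,b)]))
E
```

```text
pilebase [0.452 0.243 0.   ]
piletop [0.449 0.233 0.126]
cr_a [ 0.453 -0.105  0.01 ]
cr_b [ 0.455 -0.225  0.01 ]
cr_c [ 0.594 -0.322  0.01 ]
cr_d [ 0.426 -0.344  0.01 ]
bottle [ 0.593 -0.173  0.   ]
psu top near [0.535 0.01  0.   ]
psu tl [0.615 0.148 0.18 ]
psu tr [ 0.813 -0.062  0.18 ]
psu nr [ 0.677 -0.196  0.18 ]
psu nl [ 0.481 -0.031  0.18 ]
[0.456 0.244 0.   ] [0.452 0.254 0.126]
[array([0.506, 0.021, 0.18 ]), array([0.619, 0.119, 0.18 ]), array([0.608, 0.056, 0.18 ]), array([ 0.721, -0.045,  0.18 ])]
```

View pics/c1.png

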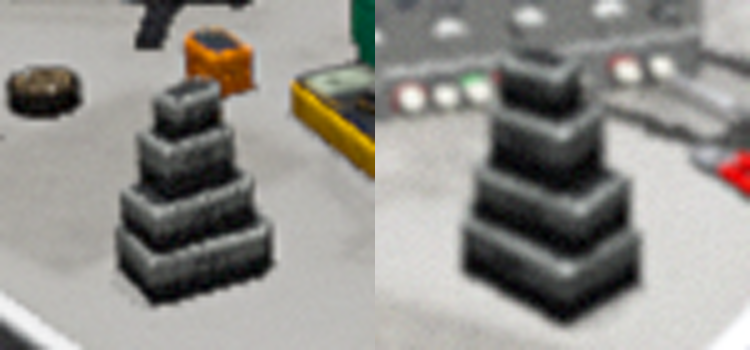

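Orange block at scene (268,172) is the look-alike; the true small pack is the grey third block at (263,190) in the stack, with grey/black shells. The crop confirms it. Now I'll look at the cradles from above.

Request:
drive_tool --deltas '[{"linear":[-12,-35,15],"twist":0,"claw":1},{"linear":[-24,-68,30],"twist":0,"claw":1},{"linear":[-36,-100,45],"twist":0,"claw":1},{"linear":[-48,-135,60],"twist":0,"claw":1},{"linear":[-60,-170,75],"twist":0,"claw":1},{"linear":[-72,-205,90],"twist":0,"claw":1},{"linear":[-84,-240,105],"twist":0,"claw":1},{"linear":[-95,-270,118],"twist":0,"claw":1},{"linear":[-95,-270,118],"twist":0,"claw":1},{"linear":[-95,-270,118],"twist":0,"claw":1}]'

```text
clock: 0.98
position: [0.4796, -0.2717, 0.3606]
ee_rot: [0.0, 0.708, 0.706, 0.0]
contact_force: [0.9, 0.3, -1.0]
width: 0.0853
gripper_force: 0.0
```

```bash
python3 - <<'E'
from h import *
import pickle
m=eyes.camera_model('wrist');w=snap('wrist','w1');pickle.dump(m,open('m1.pkl','wb'))
print(sensors.get_state()['position'])
g=proj(m,np.array([[.453,-.105,.02],[.455,-.225,.02],[.594,-.322,.02],[.426,-.344,.02]]));print(g)
b=cv2.imread('pics/w1.png')[0:300,150:550];cv2.imwrite('pics/c2.png',cv2.resize(b,(800,600),interpolation=2))
E
```

```text
[ 0.47973791 -0.27022279  0.35995632]
[[296.87556588   7.24886997]
 [300.54421777 109.60501668]
 [401.39100581 180.61890408]
 [281.78810617 195.95942424]]
```

View pics/c2.png

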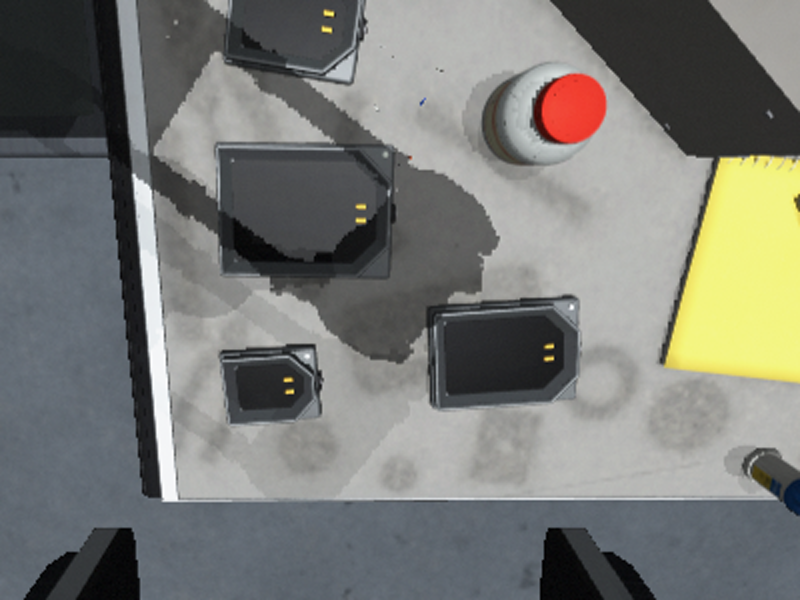

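The wrist view shows all four cradles, contacts toward +x (image right): small at crop (295,35), cut off at the top; large at (305,210); medium at (503,353); mini at (272,385). The bottle is at (545,112). An enlarged crop will give me the corners.

```bash
python3 - <<'E'
import cv2,numpy as np
w=cv2.imread('pics/w1.png');w0=cv2.imread('pics/w0.png')
o=[(w0,165,210),(w,253,67),(w,357,142),(w,240,157)]
t=[cv2.resize(i[y:y+75,x:x+100],(400,300),interpolation=cv2.INTER_CUBIC) for i,x,y in o]
im=np.vstack([np.hstack(t[:2]),np.hstack(t[2:])])
im=cv2.convertScaleAbs(im,alpha=1.5,beta=15)
cv2.imwrite('pics/c3.png',im)
E
```

```text
(no output)
```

View pics/c3.png

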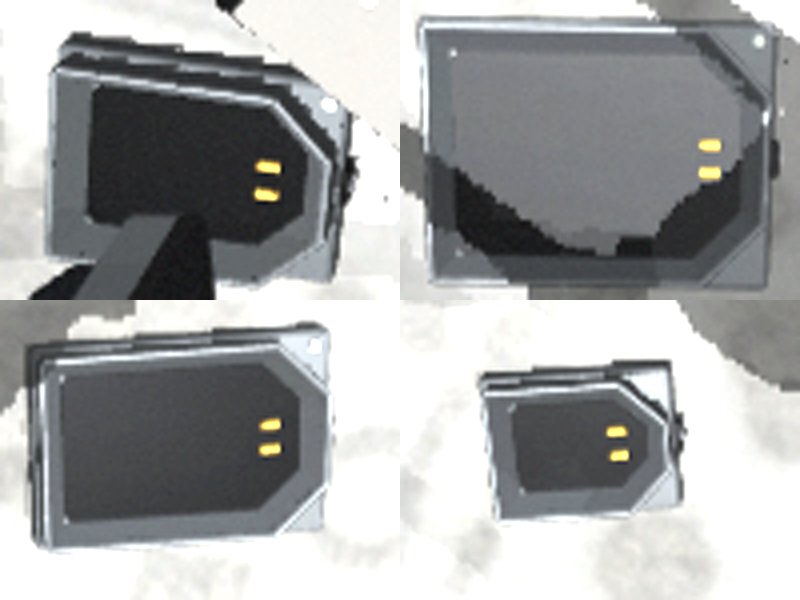

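```bash
cat > fit.py <<'E'
from h import *
from scipy.optimize import least_squares
def outline(L,W,c,o):
    a,b,k=L/2+o,W/2+o,c+o*(2-2**.5); return np.array([[-a,b],[a-k,b],[a,b-k],[a,-b+k],[a-k,-b],[-a,-b]])
def fit(m,P,Z,U,x0):
    P=np.array(P)/1e3;U=np.array(U,float)
    def pts(q):
        c,s=np.cos(q[2]),np.sin(q[2]);return np.c_[P@np.array([[c,s],[-s,c]])+q[:2],Z]
    r=least_squares(lambda q:(proj(m,pts(q))-U).ravel(),x0,loss='soft_l1')
    return r.x,np.round(proj(m,pts(r.x))-U,1)
E
python3 - <<'E'
from fit import *
import pickle
m1=pickle.load(open('m1.pkl','rb'))
# m0: rebuild from camera-in-tool: same orientation, translated by TCP displacement
m0=dict(m1);R=np.array(m1['R']);c=-R.T@m1['t'];d=np.array([.57463,0.00004,.24163])-np.array([.47974,-.27022,.35996]);m0['t']=-R@(c+d);print(c+d)
D={'small':(m0,165,210,56,38,10.5,83,65,[(93,88),(272,106),(308,147),None,(262,243),(87,220),(52,72),(47,254)],(.453,-.105,0)),
'large':(m1,253,67,90,60,14,117,87,[(55,52),(300,50),(340,95),(338,207),(290,258),(58,253),(23,27),(30,282)],(.455,-.225,0)),
'medium':(m1,357,142,78,48,12,105,75,[(62,76),(275,62),(300,90),(299,185),(272,212),(66,222),(42,62),(37,245)],(.594,-.322,0)),
'mini':(m1,240,157,42,27,9,69,54,[(115,105),(212,95),(245,130),(248,162),(222,188),(118,190),(87,90),(97,220)],(.426,-.344,0))}
for n,(m,ox,oy,L,W,c,BL,BW,px,x0) in D.items():
  for sel in ('floor','rim','all'):
    P=np.vstack([outline(L,W,c,3),[[-BL/2,BW/2],[-BL/2,-BW/2]]]);Z=np.r_[np.full(6,.01),.02,.02]
    k=[i for i in range(8) if px[i] and (sel=='all' or (i<6)==(sel=='floor'))]
    U=[(ox+px[i][0]/4,oy+px[i][1]/4) for i in k]
    q,r=fit(m,P[k],Z[k],U,x0)
    print(n,sel,np.round(q[:2]*1e3,1),np.round(np.degrees(q[2]),1),'' if sel!='all' else r.tolist())
E
```

```text
[0.57506401 0.07934447 0.37477548]
small floor [ 453.7 -106.2] -7.8 
small rim [ 455.7 -108.3] -8.9 
small all [ 454.2 -106.2] -7.9 [[0.5, -0.9], [-0.2, 0.0], [0.8, 0.8], [0.1, -0.3], [1.3, 0.4], [-2.0, -3.1], [-1.2, 3.2]]
large floor [ 457.1 -220.5] -0.6 
large rim [ 460.  -223.8] -1.8 
large all [ 457.8 -220.6] -0.6 [[-0.7, -0.7], [-0.5, 0.2], [1.3, 1.7], [1.1, 0.3], [1.3, -0.8], [0.5, 0.1], [-2.5, -3.3], [-1.0, 1.6]]
medium floor [ 598.3 -320.5] 3.6 
medium rim [ 598.3 -323.1] 0.9 
medium all [ 598.4 -320.7] 2.9 [[0.8, -0.2], [-2.1, 0.6], [1.0, 2.7], [0.4, -3.0], [-2.8, -0.2], [0.0, -0.2], [-0.9, -2.3], [1.0, 3.6]]
mini floor [ 430.  -343.5] 1.6 
mini rim [ 433.9 -344. ] 0.7 
mini all [ 430.7 -343.5] 1.5 [[-0.5, -0.3], [1.3, 1.5], [0.9, -0.3], [0.5, -0.7], [-0.0, 0.0], [0.5, 0.3], [-2.6, -1.6], [-1.9, 2.1]]
```

Request:
drive_tool --deltas '[{"linear":[-3,41,0],"twist":0,"claw":1},{"linear":[-6,82,0],"twist":0,"claw":1},{"linear":[-9,123,0],"twist":0,"claw":1},{"linear":[-12,164,0],"twist":0,"claw":1},{"linear":[-15,205,0],"twist":0,"claw":1},{"linear":[-18,246,0],"twist":0,"claw":1},{"linear":[-21,287,0],"twist":0,"claw":1},{"linear":[-24,328,-10],"twist":0,"claw":1},{"linear":[-27,366,-25],"twist":0,"claw":1},{"linear":[-30,400,-45],"twist":0,"claw":1},{"linear":[-30,435,-65],"twist":0,"claw":1},{"linear":[-30,465,-90],"twist":0,"claw":1}]'

```text
clock: 2.03
position: [0.4485, 0.1988, 0.2698]
ee_rot: [-0.0, 0.706, 0.708, 0.001]
contact_force: [1.2, -0.8, 0.4]
width: 0.0856
gripper_force: 0.0
```

Request:
drive_tool --deltas '[{"linear":[0,20,-20],"twist":0,"claw":1},{"linear":[0,20,-20],"twist":0,"claw":1},{"linear":[0,20,-20],"twist":0,"claw":1}]'

```text
clock: 2.28
position: [0.4479, 0.2163, 0.2486]
ee_rot: [-0.001, 0.706, 0.709, -0.002]
contact_force: [-0.8, -0.6, 1.6]
width: 0.0852
gripper_force: 0.0
```

```bash
python3 - <<'E'
from h import *
import pickle
m=eyes.camera_model('wrist');w=snap('wrist','w2');pickle.dump(m,open('m2.pkl','wb'))
print(sensors.get_state()['position'])
g=proj(m,np.array([[.452,.244,.126]]))[0];print(g)
x,y=int(g[0])-80,max(0,int(g[1])-65);print(x,y)
b=cv2.imread('pics/w2.png')[y:y+120,x:x+160];cv2.imwrite('pics/c4.png',cv2.convertScaleAbs(cv2.resize(b,(800,600),interpolation=2),alpha=1.6,beta=20))
E
```

```text
[0.44910351 0.21559378 0.25000005]
[325.75506552 157.70202771]
245 92
```

View pics/c4.png

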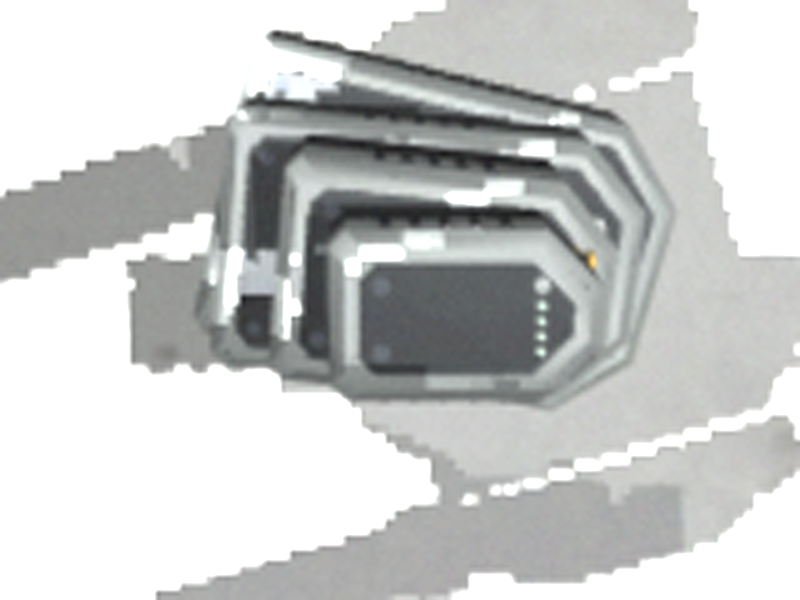

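The wrist crop shows the stack from above, contact ends all toward +x (image right). The mini's top panel is centred near crop (470,317), yaw about -1°. The large pack's upper edge slopes about -13°.

```bash
python3 - <<'E'
from h import *
import pickle
m=pickle.load(open('m2.pkl','rb'))
f=lambda x,y,z:np.round(ray(m,245+x/5,92+y/5,z)*1e3,1)
print(f(470,320,.126),f(335,315,.126),f(608,315,.126),f(470,225,.126),f(470,402,.126))
print('large back/top edge',f(275,35,.034),f(615,115,.034), 'tip',f(672,210,.034))
print(sensors.get_state()['position'])
E
```

```text
[461.7 245.3 126. ] [441.9 246.  126. ] [482.  246.2 126. ] [461.4 259.3 126. ] [462.  232.9 126. ]
large back/top edge [428.1 281.5  34. ] [493.6 266.9  34. ] tip [505.7 248.7  34. ]
[0.44910351 0.21559378 0.25000005]
```

Request:
drive_tool --deltas '[{"linear":[3,10,0],"twist":-7,"claw":1},{"linear":[6,20,0],"twist":-14,"claw":1},{"linear":[13,30,0],"twist":-21,"claw":1},{"linear":[13,30,0],"twist":-28,"claw":1},{"linear":[13,30,0],"twist":-35,"claw":1},{"linear":[13,30,0],"twist":-42,"claw":0.8},{"linear":[13,30,0],"twist":-49,"claw":0.8},{"linear":[13,30,0],"twist":-56,"claw":0.8},{"linear":[13,30,0],"twist":-63,"claw":0.8},{"linear":[13,30,0],"twist":-70,"claw":0.8},{"linear":[13,30,-20],"twist":-77,"claw":0.8},{"linear":[13,30,-40],"twist":-84,"claw":0.8}]'

```text
clock: 3.33
position: [0.465, 0.2444, 0.2128]
ee_rot: [-0.001, 0.999, 0.049, 0.003]
contact_force: [-0.2, 0.0, -0.8]
width: 0.0684
gripper_force: 0.0
```

Request:
drive_tool --deltas '[{"linear":[0,0,-15],"twist":-7,"claw":0.8},{"linear":[0,0,-35],"twist":-7,"claw":0.8},{"linear":[0,0,-55],"twist":-7,"claw":0.8},{"linear":[0,0,-55],"twist":-7,"claw":0.8}]'

```text
clock: 3.67
position: [0.4614, 0.2431, 0.1533]
ee_rot: [0.001, 1.0, -0.009, -0.002]
contact_force: [-1.1, -0.2, -0.4]
width: 0.0683
gripper_force: 0.0
```

```bash
python3 - <<'E'
from h import *
w=snap('wrist','w3');a=snap('side','d3')
s=sensors.get_state();print(s['position'],s['ee_rot'],s['width'],s['qpos'])
g=proj(eyes.camera_model('side'),s['position'])[0].astype(int);print(g)
b=cv2.imread('pics/d3.png')[g[1]-75:g[1]+75,g[0]-50:g[0]+50]
b=cv2.resize(b,(320,480),interpolation=2);w=cv2.imread('pics/w3.png')[100:400,170:470];w=cv2.resize(w,(480,480))
cv2.imwrite('pics/c5.png',cv2.convertScaleAbs(np.hstack([w,b]),alpha=1.5,beta=15))
E
```

```text
[0.46355687 0.24427175 0.1562734 ] [ 6.66827609e-05  9.99957006e-01 -9.26641704e-03  3.38376438e-04] 0.06824520401078363 [ 3.52384615e-01  2.64259904e-01  1.74895124e+00 -4.03097920e-04
  1.12779575e+00  1.94188672e+00]
[306 209]
```

View pics/c5.png

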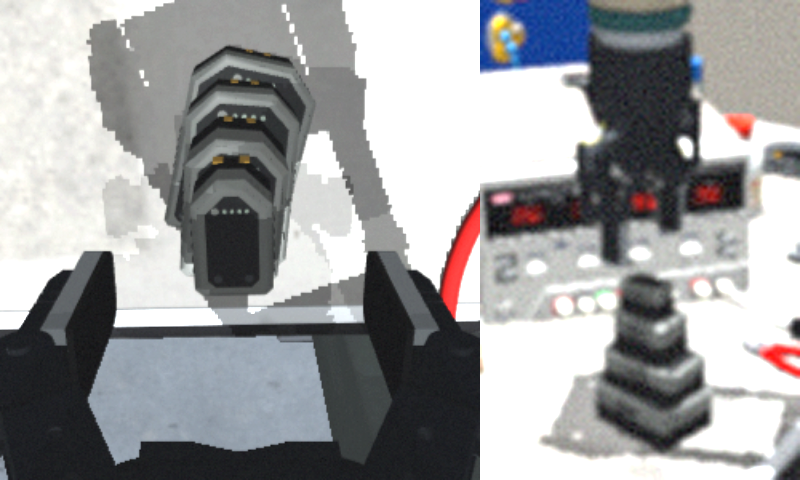

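The stack is centred between the fingers: mini at crop (233,250), finger midline 240, so about 2 mm toward +y. All contact ends point to +x. Descend and grip.

Request:
drive_tool --deltas '[{"linear":[-1,1.5,-20],"twist":0,"claw":0.8},{"linear":[-1,1.5,-33],"twist":0,"claw":0.8},{"linear":[-1,1.5,-33],"twist":0,"claw":0.3},{"linear":[-1,1.5,-33],"twist":0,"claw":0.1},{"linear":[-1,1.5,-33],"twist":0,"claw":0.1},{"linear":[-1,1.5,-33],"twist":0,"claw":0.1},{"linear":[-1,1.5,-33],"twist":0,"claw":0.1}]' --squeeze 45

```text
clock: 4.35
position: [0.4634, 0.2466, 0.1243]
ee_rot: [-0.0, 1.0, -0.009, 0.002]
contact_force: [0.5, -1.8, 7.3]
width: 0.0256
gripper_force: 45.2
```

Request:
drive_tool --deltas '[{"linear":[0,0,20],"twist":0,"claw":0.1},{"linear":[0,0,55],"twist":0,"claw":0.1},{"linear":[0,0,95],"twist":0,"claw":0.1},{"linear":[0,0,135],"twist":0,"claw":0.1},{"linear":[-3,-25,165],"twist":0,"claw":0.1},{"linear":[-6,-60,175],"twist":0,"claw":0.1},{"linear":[-9,-100,175],"twist":0,"claw":0.1},{"linear":[-12,-140,175],"twist":1,"claw":0.1},{"linear":[-15,-180,175],"twist":1,"claw":0.1},{"linear":[-18,-220,175],"twist":2,"claw":0.1},{"linear":[-21,-260,175],"twist":2,"claw":0.1},{"linear":[-24,-300,175],"twist":2,"claw":0.1}]'

```text
clock: 5.35
position: [0.4374, -0.0551, 0.2981]
ee_rot: [0.0, 1.0, 0.009, 0.001]
contact_force: [0.4, 0.2, -0.5]
width: 0.026
gripper_force: 44.5
```

Request:
drive_tool --deltas '[{"linear":[-3,-40,0],"twist":0,"claw":0.1},{"linear":[-6,-80,0],"twist":0,"claw":0.1},{"linear":[-8,-120,0],"twist":0,"claw":0.1},{"linear":[-8,-160,0],"twist":0,"claw":0.1},{"linear":[-8,-200,-10],"twist":0,"claw":0.1},{"linear":[-8,-235,-40],"twist":0,"claw":0.1},{"linear":[-8,-265,-75],"twist":0,"claw":0.1},{"linear":[-8,-285,-110],"twist":0,"claw":0.1},{"linear":[-8,-290,-140],"twist":0,"claw":0.1},{"linear":[-8,-290,-140],"twist":0,"claw":0.1},{"linear":[-8,-290,-140],"twist":0,"claw":0.1}]'

```text
clock: 6.27
position: [0.429, -0.3427, 0.156]
ee_rot: [-0.002, 1.0, 0.008, -0.002]
contact_force: [1.1, 0.3, -1.0]
width: 0.0257
gripper_force: 44.5
```

```bash
python3 - <<'E'
from h import *
import pickle
m=eyes.camera_model('wrist');w=snap('wrist','w4');pickle.dump(m,open('m4.pkl','wb'))
s=sensors.get_state();print(s['position'],s['ee_rot'],s['width'],s['gripper_force'],s['contact_force'])
b=cv2.imread('pics/w4.png')[60:360,120:520]
cv2.imwrite('pics/c6.png',cv2.convertScaleAbs(cv2.resize(b,(800,600),interpolation=2),alpha=1.5,beta=15))
E
```

```text
[ 0.43029093 -0.34327827  0.15807565] [-2.63779070e-04  9.99962984e-01  8.59933048e-03  1.09453976e-04] 0.025941305687708176 44.54076425288804 [ 0.05691437 -0.70825311  0.31754181]
```

View pics/c6.png

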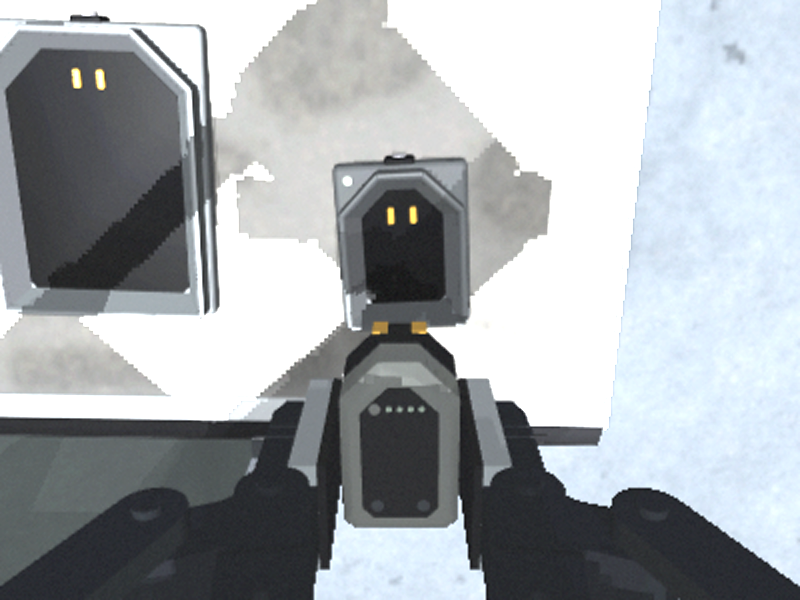

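The wrist crop shows the mini pack level in the fingers, its top outline at x 341–458 and back edge at y 527. The mini cradle is ahead, its contacts at (391,216) and (413,215) and its floor's back corners at (368,300) and (447,303).

```bash
cat > pl.py <<'E'
from fit import *
import pickle
def rep(mf,ox,oy,z,L,W,c,floor,bevx0,cont,pk,ztop):
    m=pickle.load(open(mf,'rb'));f=lambda p:(ox+p[0]/z,oy+p[1]/z)
    P=outline(L,W,c,3);k=[i for i in range(6) if floor[i]]
    q,r=fit(m,P[k],np.full(len(k),.01),[f(floor[i]) for i in k],bevx0)
    print('cradle',np.round(q[:2]*1e3,1),round(np.degrees(q[2]),1),r.tolist())
    if cont: print('contacts',[np.round(ray(m,*f(p),.0125)[:2]*1e3,1) for p in cont])
    P=outline(L,W,c,0);k=[i for i in range(6) if pk[i]]
    q,r=fit(m,P[k],np.full(len(k),ztop),[f(pk[i]) for i in k],(q[0]-.0,q[1],0.))
    print('pack',np.round(q[:2]*1e3,1),round(np.degrees(q[2]),1),r.tolist())
E
python3 - <<'E'
from pl import *
# order: back +y, bevel +y side, bevel +y front, bevel -y front, -y side, back -y ; image left=+y
rep('m4.pkl',120,60,2,42,27,9,[(368,300),(363,222),(385,190),(425,192),(446,215),(447,303)],(.430,-.343,.02),[(391,216),(413,215)],
 [(344,527),(341,385),None,None,(458,385),(457,527)],.162)
E
```

```text
cradle [ 428.6 -344.3] 2.7 [[0.2, 1.9], [0.7, -1.8], [2.4, 0.8], [-3.3, -0.6], [-0.3, 0.5], [-0.4, -0.6]]
contacts [array([ 442.8, -338.1]), array([ 443.4, -346.9])]
pack [ 432.1 -342.4] 1.1 [[-3.2, -1.2], [-4.3, 1.1], [4.6, 1.0], [3.0, -1.2]]
```

Request:
drive_tool --deltas '[{"linear":[-1,-1,-30],"twist":1,"claw":0.1},{"linear":[-1,-1,-65],"twist":1,"claw":0.1},{"linear":[-1,-1,-95],"twist":1,"claw":0.1},{"linear":[-1,-1,-108],"twist":1,"claw":0.1},{"linear":[-1,-1,-114],"twist":1,"claw":0.1},{"linear":[-1,-1,-119],"twist":1,"claw":0.1},{"linear":[-1,-1,-122],"twist":1,"claw":0.1},{"linear":[-1,-1,-122],"twist":1,"claw":0.1}]'

```text
clock: 6.98
position: [0.4302, -0.3451, 0.0369]
ee_rot: [0.001, 1.0, 0.018, 0.001]
contact_force: [-0.2, 0.0, -1.4]
width: 0.026
gripper_force: 44.6
```

Request:
drive_tool --deltas '[{"linear":[0,0,-1.5],"twist":0,"claw":0.1},{"linear":[0,0,-2.5],"twist":0,"claw":0.1},{"linear":[0,0,-2.5],"twist":0,"claw":0.1},{"linear":[0,0,-2.5],"twist":0,"claw":0.1}]'

```text
clock: 7.32
position: [0.4299, -0.3453, 0.0343]
ee_rot: [0.001, 1.0, 0.017, 0.001]
contact_force: [-0.0, 0.7, 5.8]
width: 0.0255
gripper_force: 45.3
```

Force shows it touching down on the springs. Go 1 mm more, then release and lift away.

Request:
drive_tool --deltas '[{"linear":[0,0,-1],"twist":0,"claw":0.1},{"linear":[0,0,-1],"twist":0,"claw":0.1},{"linear":[0,0,-1],"twist":0,"claw":0.25},{"linear":[0,0,-1],"twist":0,"claw":0.5},{"linear":[0,0,-1],"twist":0,"claw":0.6},{"linear":[0,0,-1],"twist":0,"claw":0.6},{"linear":[0,0,20],"twist":0,"claw":0.6},{"linear":[0,0,60],"twist":0,"claw":0.6},{"linear":[0,0,100],"twist":0,"claw":0.8},{"linear":[0,0,100],"twist":0,"claw":0.8}]'

```text
clock: 8.15
position: [0.4326, -0.3481, 0.1399]
ee_rot: [0.005, 1.0, 0.017, 0.005]
contact_force: [0.9, -0.7, 1.1]
width: 0.0678
gripper_force: 0.0
```

```bash
python3 - <<'E'
from h import *
import pickle
m=eyes.camera_model('wrist');w=snap('wrist','w5');pickle.dump(m,open('m5.pkl','wb'));snap('scene','s5')
s=sensors.get_state();print(s['position'],s['ee_rot'],s['width'],s['gripper_force'],s['contact_force'])
g=proj(m,np.array([[.4297,-.344,.036]]))[0].astype(int);print(g)
b=cv2.imread('pics/w5.png')[60:260,220:420]
g=proj(eyes.camera_model('scene'),np.array([[.45,.25,.06]]))[0].astype(int);print(g)
a=cv2.imread('pics/s5.png')[g[1]-40:g[1]+40,g[0]-40:g[0]+40]
cv2.imwrite('pics/c7.png',cv2.convertScaleAbs(np.hstack([cv2.resize(x,(400,400),interpolation=2) for x in(b,a)]),alpha=1.5,beta=15))
E
```

```text
[ 0.42985896 -0.34543016  0.13452205] [0.00161935 0.99984542 0.01744924 0.00142737] 0.0684003000844604 0.0 [ 0.44486575 -0.37353531 -0.64442471]
[312 205]
[259 197]
```

View pics/c7.png

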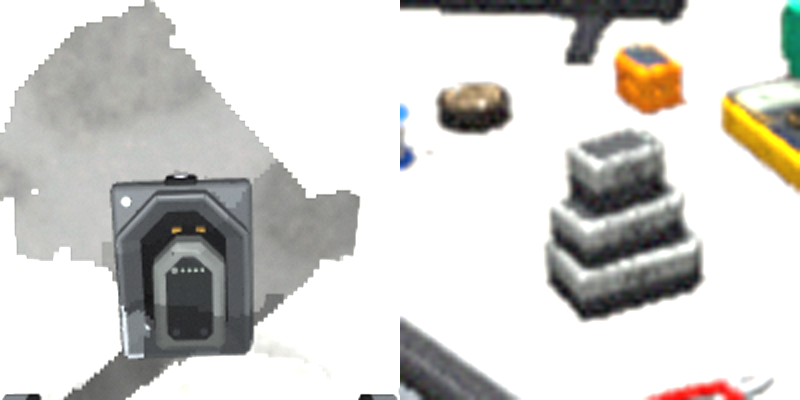

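The mini pack sits in its pocket at crop (190,290) with its contact end forward, straight. The scene crop shows the stack's remaining three packs undisturbed. Back to the pile.

Request:
drive_tool --deltas '[{"linear":[0,15,35],"twist":0,"claw":0.9},{"linear":[0,45,65],"twist":-2,"claw":0.9},{"linear":[0,80,90],"twist":-4,"claw":0.9},{"linear":[0,120,110],"twist":-6,"claw":0.9},{"linear":[0,160,115],"twist":-8,"claw":0.9},{"linear":[-2,200,115],"twist":-8,"claw":0.9},{"linear":[-4,240,115],"twist":-8,"claw":0.9},{"linear":[-6,280,115],"twist":-8,"claw":0.9},{"linear":[-9,320,115],"twist":-8,"claw":0.9},{"linear":[-12,360,115],"twist":-8,"claw":0.9},{"linear":[-15,400,115],"twist":-8,"claw":0.9},{"linear":[-15,440,115],"twist":-8,"claw":0.9}]'

```text
clock: 9.25
position: [0.4119, 0.0972, 0.246]
ee_rot: [0.0, 0.999, -0.052, -0.002]
contact_force: [0.6, -0.3, -0.7]
width: 0.0766
gripper_force: 0.0
```

Request:
drive_tool --deltas '[{"linear":[0,40,0],"twist":0,"claw":0.9},{"linear":[0,80,0],"twist":0,"claw":0.9},{"linear":[0,115,-10],"twist":0,"claw":0.9},{"linear":[0,140,-25],"twist":0,"claw":0.9},{"linear":[0,151,-30],"twist":0,"claw":0.9},{"linear":[0,151,-30],"twist":0,"claw":0.9},{"linear":[0,151,-30],"twist":0,"claw":0.9},{"linear":[0,151,-30],"twist":0,"claw":0.9}]'

```text
clock: 9.92
position: [0.4141, 0.2452, 0.2176]
ee_rot: [0.001, 0.999, -0.053, -0.0]
contact_force: [0.2, -0.2, 0.5]
width: 0.0769
gripper_force: 0.0
```

```bash
python3 - <<'E'
from h import *
import pickle
m=eyes.camera_model('wrist');w=snap('wrist','w6');pickle.dump(m,open('m6.pkl','wb'))
s=sensors.get_state();print(s['position'],s['ee_rot'],s['width'])
g=proj(m,np.array([[.455,.248,.08]]))[0].astype(int);print(g)
x,y=g[0]-90,max(0,g[1]-75);print(x,y)
b=cv2.imread('pics/w6.png')[y:y+150,x:x+200]
cv2.imwrite('pics/c8.png',cv2.convertScaleAbs(cv2.resize(b,(800,600),interpolation=2),alpha=1.4,beta=10))
E
```

```text
[0.41435711 0.24513541 0.21804637] [ 4.19339610e-04  9.98589790e-01 -5.30870855e-02  1.28391176e-04] 0.07679648113859652
[310 136]
220 61
```

View pics/c8.png

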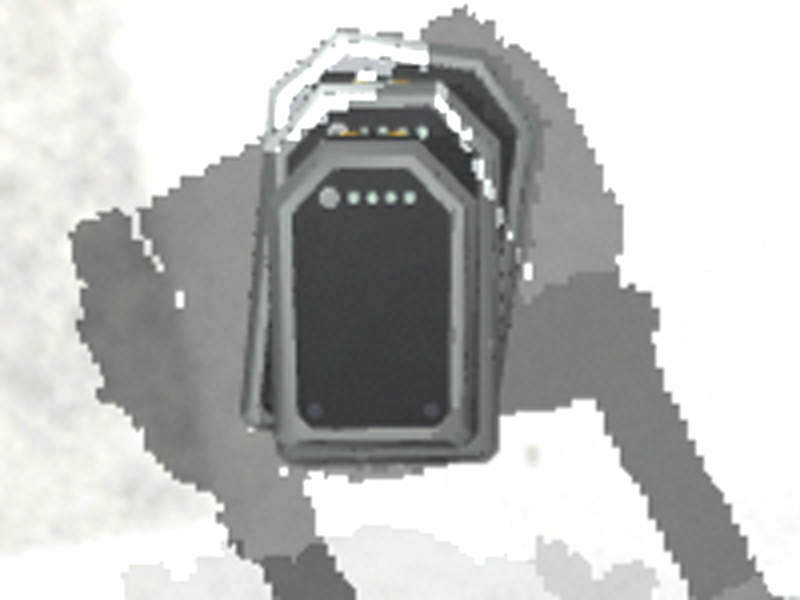

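Crop w6 shows the small pack on top, its outline at x 279–474, back edge y 440, front edge y 153. The medium shows beneath it at its back-right corner (497,455) and front edge y~85, and the large at its left edge (270,135)–(244,425) and front edge y~38.

```bash
cat > pk.py <<'E'
from fit import *
import pickle
def pk(mf,ox,oy,z,name,L,W,c,zt,px,x0,o=-1.5):
    m=pickle.load(open(mf,'rb'));P=outline(L,W,c,o);k=[i for i in range(6) if px[i]]
    q,r=fit(m,P[k],np.full(len(k),zt),[(ox+px[i][0]/z,oy+px[i][1]/z) for i in k],x0)
    print(name,np.round(q[:2]*1e3,1),round(np.degrees(q[2]),1),r.tolist());return q
E
python3 - <<'E'
from pk import *
a=('m6.pkl',220,61,4)
pk(*a,'small',56,38,10.5,.100,[(280,438),(280,205),(318,155),(425,153),(475,205),(470,440)],(.46,.246,-.1))
pk(*a,'medium',78,48,12,.064,[None,(275,135),(318,88),(440,85),(497,155),(497,455)],(.46,.246,-.1))
pk(*a,'large',90,60,14,.034,[(245,422),(270,130),(340,37),(470,52),(530,130),None],(.46,.246,-.2))
E
```

```text
small [457.5 245.1] -6.4 [[0.0, 2.3], [-1.3, -0.1], [2.9, -1.9], [-0.9, -1.3], [0.3, 0.2], [0.2, 2.0]]
medium [456.4 243.6] -5.1 [[-1.6, 3.0], [1.3, -0.4], [0.1, -0.2], [0.2, -3.0], [-0.3, 0.9]]
large [458.4 243.6] -12.2 [[-0.3, 2.0], [-0.3, -8.4], [-1.2, 0.4], [2.3, 0.7], [0.5, -1.0]]
```

Request:
drive_tool --deltas '[{"linear":[38,0,0],"twist":0,"claw":0.8},{"linear":[43,0,-20],"twist":0,"claw":0.8},{"linear":[43,0,-55],"twist":0,"claw":0.8},{"linear":[43,0,-90],"twist":0,"claw":0.8},{"linear":[43,0,-120],"twist":0,"claw":0.8},{"linear":[43,0,-131],"twist":0,"claw":0.8},{"linear":[43,0,-131],"twist":0,"claw":0.5},{"linear":[43,0,-131],"twist":0,"claw":0.25},{"linear":[43,0,-131],"twist":0,"claw":0.25},{"linear":[43,0,-131],"twist":0,"claw":0.25},{"linear":[43,0,-131],"twist":0,"claw":0.25},{"linear":[43,0,-131],"twist":0,"claw":0.25}]' --squeeze 60

```text
clock: 10.97
position: [0.4581, 0.2466, 0.0883]
ee_rot: [-0.0, 0.999, -0.052, 0.001]
contact_force: [-0.4, -0.6, 5.5]
width: 0.037
gripper_force: 60.7
```

Request:
drive_tool --deltas '[{"linear":[0,0,20],"twist":0,"claw":0.25},{"linear":[0,0,55],"twist":0,"claw":0.25},{"linear":[0,0,95],"twist":0,"claw":0.25},{"linear":[0,0,135],"twist":0,"claw":0.25},{"linear":[0,-15,170],"twist":0,"claw":0.25},{"linear":[-3,-45,185],"twist":-1,"claw":0.25},{"linear":[-4,-85,190],"twist":-1.5,"claw":0.25},{"linear":[-4,-125,190],"twist":-1.5,"claw":0.25},{"linear":[-4,-165,190],"twist":-1.5,"claw":0.25},{"linear":[-4,-205,190],"twist":-1.5,"claw":0.25},{"linear":[-4,-245,190],"twist":-1.5,"claw":0.25},{"linear":[-4,-285,190],"twist":-1.5,"claw":0.25}]'

```text
clock: 11.97
position: [0.4524, -0.04, 0.2773]
ee_rot: [0.0, 0.998, -0.065, 0.001]
contact_force: [0.1, -0.7, -0.9]
width: 0.0368
gripper_force: 60.5
```

Request:
drive_tool --deltas '[{"linear":[0,-35,-10],"twist":0,"claw":0.25},{"linear":[0,-58,-35],"twist":0,"claw":0.25},{"linear":[0,-67,-70],"twist":0,"claw":0.25},{"linear":[0,-67,-100],"twist":0,"claw":0.25},{"linear":[0,-67,-120],"twist":0,"claw":0.25},{"linear":[0,-67,-120],"twist":0,"claw":0.25},{"linear":[0,-67,-120],"twist":0,"claw":0.25}]'

```text
clock: 12.55
position: [0.4525, -0.1052, 0.1565]
ee_rot: [-0.0, 0.998, -0.065, -0.001]
contact_force: [-0.1, 0.1, -0.4]
width: 0.037
gripper_force: 60.4
```

```bash
cat > gold.py <<'E'
from h import *
import pickle,sys
def gold(tag,show=True):
    m=eyes.camera_model('wrist');w=snap('wrist',tag);pickle.dump(m,open(tag+'.pkl','wb'))
    s=sensors.get_state();print(s['position'].round(4),s['ee_rot'].round(4),s['width'].round(4),s['gripper_force'].round(1),s['contact_force'].round(1))
    h=cv2.cvtColor(w,cv2.COLOR_RGB2HSV);k=cv2.inRange(h,(15,120,80),(35,255,255))
    n,_,st,ce=cv2.connectedComponentsWithStats(k)
    for i in range(1,n):
        if st[i,4]>8: print(ce[i].round(1),st[i],(ray(m,*ce[i],.0125)[:2]*1e3).round(1))
E
python3 - <<'E'
from gold import *
gold('w7')
E
```

```text
Traceback (most recent call last):
  File "gold.py", line 5, in gold
    s=sensors.get_state();print(s['position'].round(4),s['ee_rot'].round(4),s['width'].round(4),s['gripper_force'].round(1),s['contact_force'].round(1))
                                                                            ^^^^^^^^^^^^^^^^
AttributeError: 'float' object has no attribute 'round'
```

```bash
sed -i "s/s=sensors.get_state();print.*/s=sensors.get_state();print(*[np.round(s[k],4) for k in('position','ee_rot','width','gripper_force','contact_force')])/" gold.py
python3 - <<'E'
from gold import *
gold('w7')
m=pickle.load(open('m1.pkl','rb'))
w=cv2.imread('pics/w1.png');k=cv2.inRange(cv2.cvtColor(w,cv2.COLOR_BGR2HSV),(15,120,80),(35,255,255));k[:,480:]=0
n,_,st,ce=cv2.connectedComponentsWithStats(k)
print([(ce[i].round(1),(ray(m,*ce[i],.0125)[:2]*1e3).round(1)) for i in range(1,n) if st[i,4]>8])
b=cv2.imread('pics/w7.png')[40:340,120:520]
cv2.imwrite('pics/c9.png',cv2.convertScaleAbs(cv2.resize(b,(800,600),interpolation=2),alpha=1.5,beta=15))
E
```

```text
[ 0.4543 -0.1057  0.1584] [ 5.000e-04  9.979e-01 -6.510e-02  1.500e-03] 0.0366 60.3797 [-0.7245  0.1664 -0.53  ]
[467.8 114.8] [466 110   5  10  32] [ 494.6 -226.2]
[456.5 116. ] [455 112   4  10  22] [ 494.7 -217.5]
[626.8 154.4] [623 154   8   2  12] [ 446.7 -352.5]
[314. 161.] [313 157   3   9  27] [ 474.  -103.2]
[325.1 160.9] [324 157   4   9  28] [ 472.9 -112.1]
[613.8 156.4] [610 156   8   2  12] [ 446.4 -342.4]
[309.7 203.6] [306 202   8   4  30] [438.4 -94.7]
[329.1 203.6] [326 202   8   4  29] [ 436.3 -110.9]
[(array([314.1,   6.3]), array([ 473.6, -102.7])), (array([313. ,  14.4]), array([ 472.2, -111.6])), (array([330.1, 102.9]), array([ 494. , -217.1])), (array([330., 110.]), array([ 493.9, -226.2])), (array([424., 173.]), array([ 626.9, -313. ])), (array([423.9, 178.9]), array([ 627.5, -321.7])), (array([294. , 189.2]), array([ 443. , -336.2])), (array([294.4, 195.2]), array([ 443.4, -345.3]))]
```

View pics/c9.png

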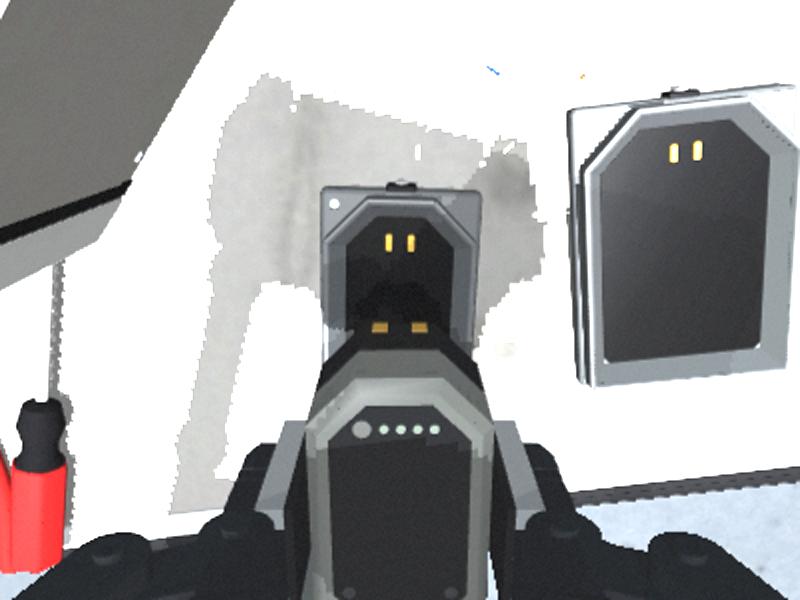

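The small pack is straight in the fingers, and its copper pads (379/420,328) line up with the cradle contacts (388/411,242). Measured centres agree to about 1 mm, so lower it.

Request:
drive_tool --deltas '[{"linear":[0,0,-30],"twist":0,"claw":0.25},{"linear":[0,0,-65],"twist":0,"claw":0.25},{"linear":[0,0,-95],"twist":0,"claw":0.25},{"linear":[0,0,-108],"twist":0,"claw":0.25},{"linear":[0,0,-115],"twist":0,"claw":0.25},{"linear":[0,0,-119],"twist":0,"claw":0.25},{"linear":[0,0,-122],"twist":0,"claw":0.25},{"linear":[0,0,-124],"twist":0,"claw":0.25},{"linear":[0,0,-124],"twist":0,"claw":0.25},{"linear":[0,0,-124],"twist":0,"claw":0.25}]'

```text
clock: 13.48
position: [0.4546, -0.106, 0.0343]
ee_rot: [0.001, 0.998, -0.065, 0.002]
contact_force: [1.1, -0.5, 3.1]
width: 0.0367
gripper_force: 61.1
```

Request:
drive_tool --deltas '[{"linear":[0,0,-1.2],"twist":0,"claw":0.25},{"linear":[0,0,-1.2],"twist":0,"claw":0.25},{"linear":[0,0,-1.2],"twist":0,"claw":0.5},{"linear":[0,0,-1.2],"twist":0,"claw":0.7},{"linear":[0,0,-1.2],"twist":0,"claw":0.8},{"linear":[0,0,-1.2],"twist":0,"claw":0.8},{"linear":[0,0,20],"twist":0,"claw":0.8},{"linear":[0,0,60],"twist":0,"claw":0.9},{"linear":[0,0,100],"twist":0,"claw":0.9},{"linear":[0,0,140],"twist":0,"claw":0.9},{"linear":[0,0,180],"twist":0,"claw":0.9},{"linear":[0,20,190],"twist":0,"claw":0.9}]'

```text
clock: 14.48
position: [0.4568, -0.0888, 0.229]
ee_rot: [0.003, 0.998, -0.067, 0.006]
contact_force: [1.5, -0.1, 0.3]
width: 0.0769
gripper_force: 0.0
```

```bash
python3 - <<'E'
from gold import *
gold('w8')
E
```

```text
[ 0.4558 -0.0838  0.2284] [-2.000e-04  9.978e-01 -6.600e-02  5.200e-03] 0.0769 0.0 [-0.4765  2.8901  1.0367]
[452.  112.1] [449 109   7   8  47] [ 493.9 -224.3]
[443.1 113.1] [440 110   7   8  45] [ 494.2 -215.7]
```

Request:
drive_tool --deltas '[{"linear":[-4,40,0],"twist":0,"claw":0.9},{"linear":[-8,80,0],"twist":0,"claw":0.9},{"linear":[-12,120,0],"twist":0,"claw":0.9},{"linear":[-16,160,0],"twist":0,"claw":0.9},{"linear":[-20,200,0],"twist":0,"claw":0.9},{"linear":[-25,240,0],"twist":0,"claw":0.9},{"linear":[-30,278,0],"twist":1,"claw":0.9},{"linear":[-38,310,-10],"twist":1,"claw":0.9},{"linear":[-45,328,-20],"twist":1,"claw":0.9},{"linear":[-45,328,-25],"twist":1,"claw":0.9},{"linear":[-45,328,-25],"twist":1,"claw":0.9},{"linear":[-45,328,-25],"twist":1,"claw":0.9}]'

```text
clock: 15.53
position: [0.4078, 0.2416, 0.197]
ee_rot: [0.001, 0.998, -0.056, -0.001]
contact_force: [-0.3, 0.4, -0.1]
width: 0.0771
gripper_force: 0.0
```

```bash
python3 - <<'E'
from gold import *
gold('w9')
m=pickle.load(open('w9.pkl','rb'))
g=proj(m,np.array([[.455,.246,.05]]))[0].astype(int)
x,y=g[0]-90,max(0,g[1]-75);print(x,y)
b=cv2.imread('pics/w9.png')[y:y+150,x:x+200]
cv2.imwrite('pics/c10.png',cv2.convertScaleAbs(cv2.resize(b,(800,600),interpolation=2),alpha=1.4,beta=10))
E
```

```text
[0.4083 0.2415 0.1975] [ 6.000e-04  9.984e-01 -5.700e-02 -2.000e-04] 0.0768 0.0 [-0.6549  0.0408  0.372 ]
217 51
```

View pics/c10.png

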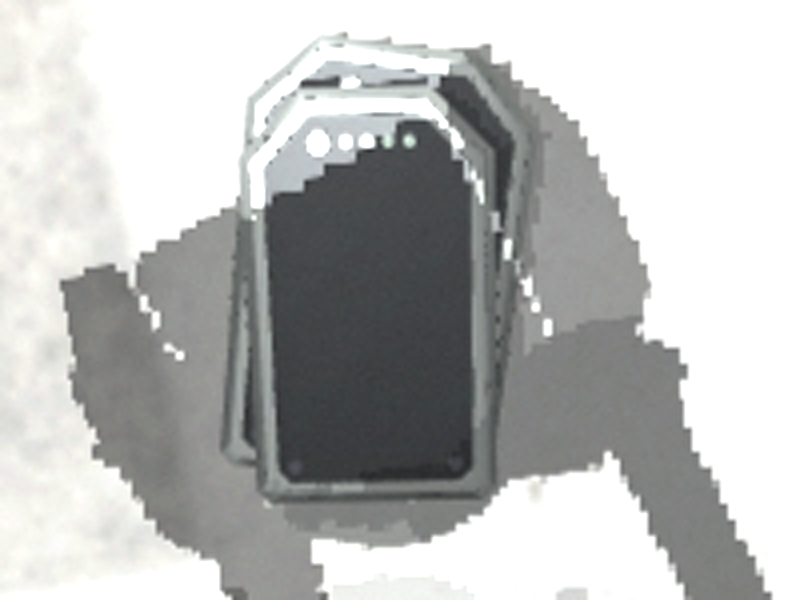

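The medium is on top (corners (262,490), (493,493), (488,155), (250,150)) with the large below it (left edge (247,110)–(228,452), front edge (322,42)–(465,55)).

```bash
python3 - <<'E'
from pk import *
a=('w9.pkl',217,51,4)
for o in(-1,-2):
    pk(*a,'medium',78,48,12,.064,[(262,490),(250,150),(305,92),(435,95),(488,155),(493,493)],(.46,.246,-.1),o)
    pk(*a,'large',90,60,14,.034,[(228,452),(247,110),(322,42),(465,55),(525,130),None],(.46,.246,-.2),o)
E
```

```text
medium [456.5 243.3] -6.2 [[-0.9, 2.5], [-1.4, 1.1], [0.2, -1.2], [0.1, -2.2], [2.7, -0.5], [0.2, 1.5]]
large [458.6 243.2] -11.1 [[-0.1, 4.6], [-1.1, -0.8], [-2.1, -0.3], [1.7, -0.2], [1.8, 0.4]]
medium [456.9 243.4] -6.3 [[0.0, 0.9], [-0.2, 1.2], [0.7, -0.2], [-0.5, -1.1], [1.2, -0.3], [-1.3, -0.1]]
large [459.5 243.5] -11.7 [[0.0, 2.3], [-0.1, -1.6], [-1.7, -0.2], [1.0, 0.3], [0.2, 0.1]]
```

Request:
drive_tool --deltas '[{"linear":[38,2,0],"twist":0,"claw":0.9},{"linear":[48,2,-20],"twist":0,"claw":0.9},{"linear":[48,2,-58],"twist":0,"claw":0.9},{"linear":[48,2,-96],"twist":0,"claw":0.9},{"linear":[48,2,-126],"twist":0,"claw":0.9},{"linear":[48,2,-140],"twist":0,"claw":0.9},{"linear":[48,2,-140],"twist":0,"claw":0.6},{"linear":[48,2,-140],"twist":0,"claw":0.4},{"linear":[48,2,-140],"twist":0,"claw":0.4},{"linear":[48,2,-140],"twist":0,"claw":0.4},{"linear":[48,2,-140],"twist":0,"claw":0.4},{"linear":[48,2,-140],"twist":0,"claw":0.4}]' --squeeze 70

```text
clock: 16.58
position: [0.4572, 0.2446, 0.0592]
ee_rot: [-0.0, 0.998, -0.057, 0.002]
contact_force: [0.2, -1.5, 2.8]
width: 0.0463
gripper_force: 72.6
```

Request:
drive_tool --deltas '[{"linear":[0,0,20],"twist":0,"claw":0.4},{"linear":[0,0,55],"twist":0,"claw":0.4},{"linear":[0,0,95],"twist":0,"claw":0.4},{"linear":[0,0,135],"twist":0,"claw":0.4},{"linear":[0,0,175],"twist":0,"claw":0.4},{"linear":[0,-15,210],"twist":0,"claw":0.4},{"linear":[0,-45,235],"twist":0,"claw":0.4},{"linear":[0,-85,240],"twist":2,"claw":0.4},{"linear":[0,-125,240],"twist":4,"claw":0.4},{"linear":[0,-165,240],"twist":6,"claw":0.4},{"linear":[0,-205,240],"twist":8,"claw":0.4},{"linear":[0,-245,240],"twist":9,"claw":0.4}]'

```text
clock: 17.58
position: [0.4552, -0.002, 0.2983]
ee_rot: [0.0, 1.0, 0.023, 0.001]
contact_force: [1.2, -0.4, -2.5]
width: 0.0464
gripper_force: 72.6
```

Request:
drive_tool --deltas '[{"linear":[8,-40,0],"twist":0,"claw":0.4},{"linear":[18,-80,0],"twist":1,"claw":0.4},{"linear":[32,-118,0],"twist":1,"claw":0.4},{"linear":[48,-156,0],"twist":1,"claw":0.4},{"linear":[66,-192,0],"twist":1,"claw":0.4},{"linear":[86,-228,0],"twist":1,"claw":0.4},{"linear":[108,-262,0],"twist":1,"claw":0.4},{"linear":[128,-295,0],"twist":1,"claw":0.4},{"linear":[140,-318,-25],"twist":1,"claw":0.4},{"linear":[140,-319,-65],"twist":1,"claw":0.4},{"linear":[140,-319,-105],"twist":1,"claw":0.4},{"linear":[140,-319,-140],"twist":1,"claw":0.4}]'

```text
clock: 18.58
position: [0.5953, -0.3196, 0.1551]
ee_rot: [-0.001, 1.0, 0.03, -0.001]
contact_force: [-0.1, -0.1, -2.3]
width: 0.0464
gripper_force: 72.6
```

Request:
drive_tool --deltas '[{"linear":[0,0,0],"twist":0,"claw":0.4},{"linear":[0,0,0],"twist":0,"claw":0.4},{"linear":[0,0,0],"twist":0,"claw":0.4}]'

```text
clock: 18.83
position: [0.5974, -0.3202, 0.1602]
ee_rot: [0.001, 1.0, 0.031, 0.002]
contact_force: [0.2, 0.0, -2.0]
width: 0.0463
gripper_force: 72.9
```

```bash
python3 - <<'E'
from gold import *
gold('w10')
E
```

```text
[ 0.5979 -0.3205  0.1613] [0.0018 0.9995 0.0307 0.0024] 0.0462 72.9026 [ 0.1662 -0.7072 -2.3017]
[275.5  15.5] [ 170    0  180   35 1458] [ 721.4 -280.6]
[314.  147.2] [313 143   3   9  26] [ 628.  -313.6]
[325.  147.2] [324 143   3   9  26] [ 628.5 -322.4]
[307.7 181.6] [304 180   8   4  30] [ 599. -310.]
[327.8 181.5] [324 180   8   4  28] [ 600.1 -326.6]
[201.  285.3] [200 282   3   7  19] [ 494.7 -217.5]
[210.8 285.9] [209 283   4   7  23] [ 494.6 -226.4]
[ 85.6 293.8] [ 83 292   6   4  10] [ 479.2 -110.8]
```

Request:
drive_tool --deltas '[{"linear":[0,0,-30],"twist":0,"claw":0.4},{"linear":[0,0,-65],"twist":0,"claw":0.4},{"linear":[0,0,-95],"twist":0,"claw":0.4},{"linear":[0,0,-108],"twist":0,"claw":0.4},{"linear":[0,0,-115],"twist":0,"claw":0.4},{"linear":[0,0,-119],"twist":0,"claw":0.4},{"linear":[0,0,-122],"twist":0,"claw":0.4},{"linear":[0,0,-125],"twist":0,"claw":0.4},{"linear":[0,0,-125],"twist":0,"claw":0.4},{"linear":[0,0,-125],"twist":0,"claw":0.4}]'

```text
clock: 19.72
position: [0.5978, -0.3206, 0.0353]
ee_rot: [0.002, 1.0, 0.031, 0.002]
contact_force: [0.5, -0.4, 4.2]
width: 0.0464
gripper_force: 73.6
```

Request:
drive_tool --deltas '[{"linear":[0,0,-1],"twist":0,"claw":0.4},{"linear":[0,0,-1],"twist":0,"claw":0.4},{"linear":[0,0,-1],"twist":0,"claw":0.6},{"linear":[0,0,-1],"twist":0,"claw":0.8},{"linear":[0,0,-1],"twist":0,"claw":0.9},{"linear":[0,0,-1],"twist":0,"claw":0.9},{"linear":[0,0,20],"twist":0,"claw":0.9},{"linear":[0,0,60],"twist":0,"claw":1},{"linear":[0,0,100],"twist":0,"claw":1},{"linear":[0,0,140],"twist":0,"claw":1},{"linear":[0,0,180],"twist":0,"claw":1},{"linear":[-5,0,220],"twist":0,"claw":1}]'

```text
clock: 20.72
position: [0.5913, -0.3193, 0.2544]
ee_rot: [-0.0, 1.0, 0.031, 0.0]
contact_force: [1.2, -0.5, -0.3]
width: 0.0853
gripper_force: 0.0
```

```bash
python3 - <<'E'
from gold import *
gold('w11')
E
```

```text
[ 0.5932 -0.3215  0.2643] [0.0048 0.9995 0.0306 0.0059] 0.0852 0.0 [ 1.738  -1.17    5.5513]
[275.7  19.3] [ 188    0  158   41 1950] [ 726.  -267.9]
[227.3 237.8] [226 234   4   9  27] [ 492.  -216.6]
[235.  238.5] [234 235   3   8  20] [ 491.6 -225.6]
```

Request:
drive_tool --deltas '[{"linear":[-30,28,0],"twist":0,"claw":1},{"linear":[-60,56,0],"twist":-2,"claw":1},{"linear":[-90,84,0],"twist":-4,"claw":1},{"linear":[-115,116,0],"twist":-6,"claw":1},{"linear":[-135,152,0],"twist":-8,"claw":1},{"linear":[-145,190,0],"twist":-10,"claw":1},{"linear":[-152,230,0],"twist":-12,"claw":1},{"linear":[-157,270,0],"twist":-14,"claw":1},{"linear":[-162,310,0],"twist":-15,"claw":1},{"linear":[-167,350,0],"twist":-15,"claw":1},{"linear":[-172,390,0],"twist":-15,"claw":1},{"linear":[-177,430,0],"twist":-15,"claw":1}]'

```text
clock: 21.77
position: [0.4131, 0.1122, 0.2527]
ee_rot: [0.0, 0.995, -0.1, 0.0]
contact_force: [1.0, 0.2, 0.4]
width: 0.0855
gripper_force: 0.0
```

Request:
drive_tool --deltas '[{"linear":[-5,40,0],"twist":0,"claw":1},{"linear":[-8,80,-10],"twist":0,"claw":1},{"linear":[-10,110,-30],"twist":0,"claw":1},{"linear":[-10,130,-55],"twist":0,"claw":1},{"linear":[-10,135,-75],"twist":0,"claw":1},{"linear":[-10,135,-75],"twist":0,"claw":1},{"linear":[-10,135,-75],"twist":0,"claw":1}]'

```text
clock: 22.35
position: [0.4031, 0.2452, 0.1769]
ee_rot: [0.001, 0.995, -0.1, -0.001]
contact_force: [0.1, 0.4, 0.2]
width: 0.085
gripper_force: 0.0
```

```bash
python3 - <<'E'
from gold import *
gold('w12')
m=pickle.load(open('w12.pkl','rb'))
g=proj(m,np.array([[.459,.2435,.034]]))[0];print(g)
# dark panel of the large pack: darkest blob near g
w=cv2.imread('pics/w12.png',0);k=cv2.inRange(w,0,70)
n,l,st,ce=cv2.connectedComponentsWithStats(k)
for i in range(1,n):
    if st[i,4]>300:
        c,_=cv2.findContours((l==i).astype('uint8'),0,2);r=cv2.minAreaRect(c[0])
        print(st[i],ce[i].round(1),np.round(r[0],1),np.round(r[1],1),round(r[2],1))
E
```

```text
[0.4041 0.2452 0.1781] [ 3.000e-04  9.950e-01 -1.001e-01 -1.000e-04] 0.0856 0.0 [ 0.9923  0.0039 -1.172 ]
[307.66994866 115.69672695]
[575   0  42  16 470] [592.8   6.5] [595.5   7.5] [15. 41.] 90.0
[    0    17   640   383 61210] [378.  312.1] [319.5 208. ] [639. 382.] 0.0
[ 275   62   67  106 5429] [310.1 122.1] [307.5 113.8] [ 65.7 105.2] 2.1
[  0  82  11  45 314] [  3.6 104.7] [  5. 104.] [10. 44.] 0.0
[   0  165   66   64 1921] [ 40.1 191.1] [ 36.8 191.4] [65.1 47. ] 57.9
```

```bash
python3 - <<'E'
from h import *
import pickle
m=pickle.load(open('w12.pkl','rb'))
w=cv2.imread('pics/w12.png',0);k=cv2.inRange(w,0,70)
n,l,st,ce=cv2.connectedComponentsWithStats(k);i=l[115,308]
c,_=cv2.findContours((l==i).astype('uint8'),0,2)
p=np.array([ray(m,u,v,.034)[:2]*1e3 for u,v in c[0][:,0]],np.float32)
h=cv2.convexHull(p);print(cv2.minAreaRect(h));print(cv2.approxPolyDP(h,3,True)[:,0].round(1).tolist())
b=cv2.imread('pics/w12.png')[30:200,220:400]
cv2.imwrite('pics/c11.png',cv2.convertScaleAbs(cv2.resize(b,None,fx=3.5,fy=3.5,interpolation=2),alpha=1.4,beta=10))
E
```

```text
((458.5165100097656, 243.67617797851562), (50.120880126953125, 78.92955017089844), 76.85708618164062)
[[493.5, 220.1999969482422], [471.70001220703125, 266.20001220703125], [425.70001220703125, 274.1000061035156], [417.8999938964844, 227.39999389648438], [482.29998779296875, 213.3000030517578]]
```

Request:
drive_tool --deltas '[{"linear":[38,-1.5,0],"twist":-0.5,"claw":1},{"linear":[55,-1.5,-25],"twist":-0.5,"claw":1},{"linear":[55,-1.5,-60],"twist":-0.5,"claw":1},{"linear":[55,-1.5,-98],"twist":-0.5,"claw":1},{"linear":[55,-1.5,-130],"twist":-0.5,"claw":1},{"linear":[55,-1.5,-150],"twist":-0.5,"claw":1},{"linear":[55,-1.5,-155],"twist":-0.5,"claw":1},{"linear":[55,-1.5,-155],"twist":-0.5,"claw":0.75},{"linear":[55,-1.5,-155],"twist":-0.5,"claw":0.55},{"linear":[55,-1.5,-155],"twist":-0.5,"claw":0.55},{"linear":[55,-1.5,-155],"twist":-0.5,"claw":0.55},{"linear":[55,-1.5,-155],"twist":-0.5,"claw":0.55}]' --squeeze 80

```text
clock: 23.4
position: [0.4611, 0.2443, 0.0254]
ee_rot: [-0.001, 0.995, -0.104, 0.003]
contact_force: [0.8, -1.8, 7.1]
width: 0.0582
gripper_force: 88.2
```

Request:
drive_tool --deltas '[{"linear":[0,0,20],"twist":0,"claw":0.55},{"linear":[0,0,55],"twist":0,"claw":0.55},{"linear":[0,0,95],"twist":0,"claw":0.55},{"linear":[0,0,135],"twist":0,"claw":0.55},{"linear":[0,0,175],"twist":0,"claw":0.55},{"linear":[0,-15,210],"twist":0,"claw":0.55},{"linear":[0,-45,240],"twist":2,"claw":0.55},{"linear":[0,-85,255],"twist":4,"claw":0.55},{"linear":[0,-125,255],"twist":6,"claw":0.55},{"linear":[0,-165,255],"twist":8,"claw":0.55},{"linear":[0,-205,255],"twist":10,"claw":0.55},{"linear":[0,-245,255],"twist":11.5,"claw":0.55}]'

```text
clock: 24.4
position: [0.4582, -0.0025, 0.2788]
ee_rot: [0.0, 1.0, -0.003, 0.001]
contact_force: [0.4, -0.6, -3.6]
width: 0.0581
gripper_force: 87.6
```

Request:
drive_tool --deltas '[{"linear":[0,-40,0],"twist":0,"claw":0.55},{"linear":[0,-80,0],"twist":0,"claw":0.55},{"linear":[0,-120,0],"twist":0,"claw":0.55},{"linear":[0,-160,0],"twist":0,"claw":0.55},{"linear":[0,-195,-10],"twist":0,"claw":0.55},{"linear":[0,-215,-30],"twist":0,"claw":0.55},{"linear":[0,-220,-60],"twist":0,"claw":0.55},{"linear":[0,-220,-95],"twist":0,"claw":0.55},{"linear":[0,-220,-120],"twist":0,"claw":0.55},{"linear":[0,-220,-120],"twist":0,"claw":0.55},{"linear":[0,-220,-120],"twist":0,"claw":0.55},{"linear":[0,-220,-120],"twist":0,"claw":0.55}]'

```text
clock: 25.4
position: [0.4602, -0.2216, 0.1597]
ee_rot: [0.001, 1.0, -0.004, 0.001]
contact_force: [0.7, -0.2, -2.0]
width: 0.0581
gripper_force: 87.5
```

```bash
python3 - <<'E'
from gold import *
gold('w13')
m=pickle.load(open('w13.pkl','rb'));s=sensors.get_state()
w=cv2.imread('pics/w13.png',0);k=cv2.inRange(w,0,60)
p=proj(m,np.array([s['position']+[0,0,.009]]))[0].astype(int);print('pack top centre px',p)
n,l,st,ce=cv2.connectedComponentsWithStats(k);i=l[p[1]-20,p[0]];print(i,st[i])
E
```

```text
[ 0.4606 -0.2217  0.1602] [ 0.0013  1.     -0.0042  0.002 ] 0.0578 87.5369 [ 0.4727 -0.1794 -2.7827]
[314.5 142.9] [313 139   4   9  33] [ 494.7 -217.5]
[326.  143.2] [325 139   3   9  26] [ 494.4 -226.7]
[309.9 169.6] [306 168   8   4  29] [ 472.8 -213.4]
[330.1 169.6] [327 168   8   4  29] [ 472.7 -230. ]
[461.4 198.9] [459 198   5   3  10] [ 446.4 -340.5]
[473.5 198.5] [471 198   6   2  10] [ 446.7 -350.7]
pack top centre px [321 290]
41 [  255   201   130   171 19963]
```

```bash
python3 - <<'E'
from h import *
import pickle
for n,px,L,tcp,off in [('w7',(319.4,203.6),56,(454.3,.1584),24.3),('w10',(317.7,181.5),78,(597.9,.1613),25.2),('w13',(320,169.6),90,(460.6,.1602),25.4)]:
    m=pickle.load(open(n+'.pkl','rb'))
    for h in(0,4,8): print(n,h,'centre-TCP x:',round(ray(m,*px,tcp[1]-off/1e3+h/1e3)[0]*1e3-L/2-tcp[0],1))
E
```

```text
w7 0 centre-TCP x: -2.9
w7 4 centre-TCP x: -1.5
w7 8 centre-TCP x: -0.1
w10 0 centre-TCP x: -3.0
w10 4 centre-TCP x: -1.9
w10 8 centre-TCP x: -0.8
w13 0 centre-TCP x: -3.3
w13 4 centre-TCP x: -2.3
w13 8 centre-TCP x: -1.4
```

Request:
drive_tool --deltas '[{"linear":[-1.5,0,-30],"twist":0,"claw":0.55},{"linear":[-1.5,0,-65],"twist":0,"claw":0.55},{"linear":[-1.5,0,-95],"twist":0,"claw":0.55},{"linear":[-1.5,0,-108],"twist":0,"claw":0.55},{"linear":[-1.5,0,-115],"twist":0,"claw":0.55},{"linear":[-1.5,0,-119],"twist":0,"claw":0.55},{"linear":[-1.5,0,-122],"twist":0,"claw":0.55},{"linear":[-1.5,0,-124],"twist":0,"claw":0.55},{"linear":[-1.5,0,-124],"twist":0,"claw":0.55},{"linear":[-1.5,0,-124],"twist":0,"claw":0.55}]'

```text
clock: 26.28
position: [0.4591, -0.2219, 0.0355]
ee_rot: [0.001, 1.0, -0.004, 0.002]
contact_force: [-0.5, -0.4, 1.7]
width: 0.0579
gripper_force: 88.4
```

Request:
drive_tool --deltas '[{"linear":[0,0,-1.2],"twist":0,"claw":0.55},{"linear":[0,0,-1.2],"twist":0,"claw":0.55},{"linear":[0,0,-1.2],"twist":0,"claw":0.7},{"linear":[0,0,-1.2],"twist":0,"claw":0.9},{"linear":[0,0,-1.2],"twist":0,"claw":1},{"linear":[0,0,-1.2],"twist":0,"claw":1},{"linear":[0,0,20],"twist":0,"claw":1},{"linear":[0,0,60],"twist":0,"claw":1},{"linear":[0,0,100],"twist":0,"claw":1},{"linear":[0,0,140],"twist":0,"claw":1},{"linear":[0,0,180],"twist":0,"claw":1},{"linear":[-15,-25,210],"twist":0,"claw":1}]'

```text
clock: 27.28
position: [0.4447, -0.2434, 0.2471]
ee_rot: [-0.0, 1.0, -0.002, 0.002]
contact_force: [1.6, -1.3, 0.7]
width: 0.0856
gripper_force: 0.0
```

Request:
drive_tool --deltas '[{"linear":[-30,-20,30],"twist":0,"claw":1},{"linear":[-50,-20,60],"twist":0,"claw":1},{"linear":[-50,-20,90],"twist":0,"claw":1},{"linear":[-50,-20,100],"twist":0,"claw":1},{"linear":[-50,-20,100],"twist":0,"claw":1},{"linear":[-50,-20,100],"twist":0,"claw":1}]'

```text
clock: 27.78
position: [0.3926, -0.2657, 0.343]
ee_rot: [-0.0, 1.0, -0.004, -0.0]
contact_force: [0.1, -0.6, -0.7]
width: 0.0852
gripper_force: 0.0
```

```bash
python3 - <<'E'
from gold import *
gold('w14');a=snap('scene','s14')
m=pickle.load(open('w14.pkl','rb'));ms=eyes.camera_model('scene')
w=cv2.imread('pics/w14.png');s=cv2.imread('pics/s14.png')
from fit import outline
# overlay: expected seated top outline (1 px dots) per pack
for L,W,c,h,x,y,t in[(90,60,14,34,457.6,-221.6,-.6),(78,48,12,30,597.3,-319.7,3.3),(56,38,10.5,36,454,-105.3,-7.5),(42,27,9,26,430,-342.8,2.5)]:
    P=outline(L,W,c,0);t=np.radians(t);X=np.c_[P@np.array([[np.cos(t),np.sin(t)],[-np.sin(t),np.cos(t)]])+[x,y],np.full(6,10+h)]/1e3
    for mm,im in((m,w),(ms,s)):
        for u,v in proj(mm,X).round().astype(int):
            if 0<=u<640 and 0<=v<400: im[v,u]=(0,0,255) if im is w else (0,255,0)
q=proj(m,np.array([[.457,-.22,.04],[.597,-.32,.04],[.454,-.105,.04],[.43,-.343,.04]]));print(q.round())
v0=max(0,int(q[:,1].min())-40);u0=max(0,int(q[:,0].min())-40)
b=cv2.resize(w[v0:v0+200,max(0,u0):u0+267],(800,600),interpolation=2)[:, :]
b=cv2.resize(b,(480,360));e=cv2.resize(s[235:335,310:490],(480,267)[:2],interpolation=2)
a=s[150:235,225:340];a=cv2.resize(a,(320,237),interpolation=2)
C=np.zeros((600,800,3),np.uint8);C[:360,:480]=b;C[:237,480:]=a;C[333:,320:]=0
C[360:,:432]=cv2.resize(s[235:335,310:490],(432,240),interpolation=2)
cv2.imwrite('pics/c12.png',cv2.convertScaleAbs(C,alpha=1.3,beta=5))
E
```

```text
[ 0.3923 -0.2653  0.342 ] [-0.001   1.     -0.0041 -0.001 ] 0.0854 0.0 [ 0.5095  0.4424 -0.021 ]
[[281.  96.]
 [370. -41.]
 [186.  99.]
 [383. 118.]]
```

View pics/c12.png

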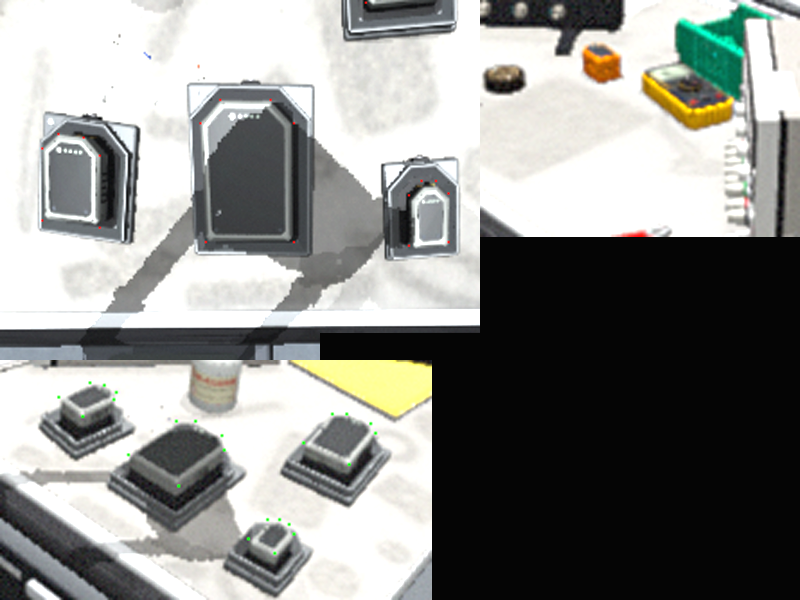

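The final view shows all four packs down inside their cradles, bevelled ends over the contacts, and matching the predicted seated outlines (dots). The pile spot is empty, and the multimeter, bottle and orange block have not moved.

```bash
python3 -c "
from rig import manip
print(manip.sign_off())"
```

```text
the job is handed in; nothing more can be done
None
```

All four packs are lowered into their matching cradles with contact ends over the contacts, the multimeter and bottle were left in place, and the job was handed in at about 28 s. I judged "fully down" from camera views and touch-down forces; the hand-in returned no verdict.

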